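# Insert a test cassette in the reader and poise the pipette over its sample port

## Robot

A 7-joint arm with a two-finger parallel gripper is mounted at the origin on the work surface. World frame = base frame: x ahead of the robot, y to its left, z up, the work surface at z = 0. Lengths are in m, angles in rad, forces in N, time in s.
With the tool pointing down it reaches from about 0.4 to 0.85 m from the base axis. Payload 10.4 kg.
Tool frame: the origin (TCP) lies midway between the tips of the shut fingers; the grasp point (between the pads) lies 19 mm behind it; z points along the fingers, x is the direction in which the jaws open and shut, and the axes are right-handed (so a half turn about z gives the same grasp; the last joint's range is limited). The gripper opens to 85 mm and grips with 20 to 120 N. Pads are 22 mm wide; open, the fingers measure 114 mm over their backs; the gripper's body (76 mm by 85 mm) begins 54 mm behind the grasp point. The pads swing forward as they close: fully open they stand 13 mm farther back than shut.
Start: joints at [1.272, 0.332, -0.065, 1.46, 0.022, 1.35, -0.088], TCP at [0.17, -0.601, 0.231] pointing down, gripper open.
Joint ranges: [-2.6, 2.6], [-0.5, 2.12], [-1.47, 1.34], [0.16, 2.42], [-1.27, 4.41], [0.06, 2.06], [-2.6, 2.6]. Speed limits (rad/s): [2.22, 2.22, 2.79, 2.79, 3.14, 3.14, 3.14].

## Interface

Orientations are given as a unit quaternion [x, y, z, w].
In Python, from workcell import monitor, eyes, ticket, models gives the robot as it stands.
- The arm moves only by the tool servo_tool, never from a script. Its argument "motion" is a list of rows, each a list of 7 numbers: the opening, from 0 (shut) to 1 (fully open), then the shift along the tool's x, y, z in m, then the turn, a rotation vector about the tool's x, y, z in degrees. In form: [[fingers, tx, ty, tz, rx, ry, rz], ...]. A call has 1 to 20 rows; each row is the pose to reach, as a shift and turn from the pose commanded when the call began, along the tool's axes at that moment; what a row does not reach only later rows make up. A row lasts 1/8 s, in which the tool goes at most 62.5 mm and 10.7 degrees, less where a joint would pass 70% of its speed; a pose out of reach is approached as far as the arm can. A call with a gripper value outside its range is refused whole. The fingers move at their own pace and stop on an object; "grip_force" is the grip in N (left out, the last holds). Time passes only in rows, so rows that repeat a pose let the fingers close. It gives the time, the measured TCP pose, the force and the opening at its end, in the units of the state.
- monitor.get_obs(): the state, without advancing time (a new reading comes with each control period).
- eyes.camera(name): name is "side" or "top"; returns (picture, depth): 400x640x3 uint8, blue, green, red; 400x640 float32, m along the optical axis (not along the pixel's ray), 0 where there is no reading.
- eyes.camera_info(name): a dict with "intrinsics" (3x3 intrinsics, pixels), "k1" (the pictures are not rectified: a ray, as slopes to the right and down, at radius r is drawn at 1 + k1 r^2 times it, then the intrinsics apply), "extrinsics" (4x4, takes a point from world to camera coordinates). Camera axes: x right, y down, z forward; pixel columns grow to the right and rows downward; lengths in m; the calibration is good to about 2 mm. A picture is of the moment at which its call begins. camera_info takes no time and is no camera call.
- ticket.hand_in(): hands the job in, once; it reports no verdict.
Trained networks look in the newest picture that a camera, given by its name, has taken for a name from the list of things; names that differ only in an ending like _2 or _b are one class to them, and where a whole thing is asked for, a point or a joint stands for the part that bears it (a point fixed in the world has none). Each returns a list of dicts, best first, with "confidence" (0 to 1); they miss things now and then, are a little off and sometimes report something else, mostly with a low value. They report only what shows in the picture. A call takes as long as a camera call. They do not tell look-alikes from the thing itself.
- models.boxes_of(camera, thing): "point" ([x, y, z] in m, in the coordinates of the camera as it stood for that picture, good to about 4 mm: the middle of the surface that is visible of it).
The state is a dict: "clock": time; "joint_pos": joint angles; "joint_velocities": joint speeds; "tau": joint torques, N m; "position": TCP position; "ee_rot": TCP orientation; "ft_force": force on the tool from outside, world axes, zero at the start; "torque": the same for the moment, N m; "grip_width": opening from 0.0 (shut) to 1.0 (fully open).
Only numpy, scipy, OpenCV 4.12 (cv2) and the standard library are available. Lean on these libraries where they do the work, as an engineer would, in place of code of your own. Each camera call takes 0.05 s, during which the arm holds its last target. There are 200 camera calls.

## Task

Slide the white test cassette, inner end first, fully home into the slot in the front of the bench reader and let go of it. Then take the pipette with the blue button from its stand, carry it clear over the green tube rack without bumping it into the rack, the bottles, the reader or the other pipette, and finish still holding it, upright and motionless, with its yellow tip centred over the cassette's round sample port and hovering about half a centimetre above it, not touching. Leave the rack, the bottles and the orange pipette where they stand and the cassette home in the reader.

Things in the scene. Friction and masses are not known exactly. Their poses are not given: they have to be found in the camera images.
- cassette: White flat test cassette, 84 x 26 x 7 mm, lying right way up on the bench. Origin at its middle, half-way up the 7 mm plate. x axis along its length to the inner end, which goes into the reader (x = +42 mm; last 6 mm narrowed to 22 wide, 6 thick); z up. Only its outer 40 mm stay outside the reader.
- cassette_grip (a point): Middle of the cassette's light-blue ribbed finger grip, where to hold it across its 26 mm width: x = -34 mm from the cassette's origin and at its height. The grip spans x = -42 to -26 mm, full width, from the plate's underside (3.5 mm below this point) to 8.5 mm above this point. Axes as the cassette's.
- port (a point): Centre of the round sample port (13 mm rim, 9 mm dark red well) on top of the cassette, level with the rim: x = -14 mm, z = +4.5 mm from the cassette's origin; axes as the cassette's. With the cassette home it lies 12 mm in front of the reader's face, 30 mm above the bench.
- slot (a point): Centre of the slot's mouth, on the slot's floor in the plane of the reader's face, 22 mm above the bench. x points level into the slot (push this way), z up. Slot 29 wide, 10 high, 44 mm deep to a hard stop; mouth flared to 38 wide. Cassette home: its origin is 2 mm inside the face. A tongue 18 mm wide, level with the floor, juts 20 mm out in front.
- reader: Off-white bench test reader, fixed; origin under the middle of its front face on the bench, axes as the slot's (x to its back). 200 deep x 160 wide; the nose is 48 mm high for about 45 mm behind the face, then a sloping screen rises to 100 mm at 100 mm behind the face; the rest is 100 mm high.
- pipette: Black pipette with BLUE button and band, upright in the stand, 85 g. Origin on its axis at the grip point; z up, x to the stand's back. Flat-sided handle 24 mm across y, 28 across x, from z = -57 to +25 mm (22 by 24 below -27). Grip at the origin across y: a hooked finger rest juts to x = +35 mm. Button top z = +39. Collar 28 mm wide, underside z = -60, rests on the shelf; shaft below under 13 mm.
- pipette_tip (a point): End (3 mm wide) of the pipette's yellow disposable tip, on its axis 185 mm below the pipette's origin; 30 mm above the bench while it hangs in the stand. Axes as the pipette's.
- stand: Light grey stand, fixed; origin under its centre on the bench, open front towards its -x. Base 120 x 190 x 8 mm. Shelf, top 155 mm up, x = -30 to +45 mm, with four 18 mm notches at y = +-22.5 and +-67.5 mm, open to the front; pipettes hang at x = 0 in the outer two, which in which varies. No lip: raise one a little and draw it 50 mm or more to the front, or lift straight up.
- other_pipette: A like pipette with ORANGE button and band in the other outer notch; origin and axes as for the blue one; both reach 254 mm above the bench. To be left alone.
- tube_rack: Green rack full of closed tubes, loose, 180 (its x) x 96 mm, lids 53 mm above the bench; origin under its centre. Stands between the pipette stand and the reader; to be left alone.
- bottle_a: White reagent bottle, white cap, blue label, 40 mm across, 85 mm high, loose; origin under its centre. Near the robot's end of the rack; to be left alone.
- bottle_b: White reagent bottle, blue cap, no label, 40 mm across, 85 mm high, loose; origin under its centre. Near the far end of the rack; to be left alone.
Not all that is in view belongs to the job. Several things look just like the cassette: the one meant starts farthest to the robot's right. Leave any brown look-alike of the pipette alone.

How it is judged:
By the outcome, as a careful person would: the job done as asked, in the order asked, and still so for the second after the job is handed in, while the arm keeps its last pose, push and grip.
It also fails if it takes over 67 s, if anything falls off the work surface, if the arm or the gripper's body presses on something with over 40 N, if the wrist force passes 120 N, or if a joint passes its speed limit or range.

## Working session

There is one attempt and no reset: what is moved stays moved. The work goes in short steps, Python scripts to look and compute and a tool call to move; the robot and the scene stay as the last step left them, time stands still between calls to the robot, and variables do not carry over. Pictures are saved under pics/ and viewed, about 8 in all and at most 12, crops included, and the job is handed in when it is done.

Besides the shell and the picture viewer there is one more tool, called after "Call:" as name([rows], argument=value, ...), one row to a line, values as JSON. servo_tool: Moves the arm, as the interface text tells. Its arguments: {"type":"object","properties":{"motion":{"type":"array"},"grip_force":{"type":"number"}},"required":["motion"]}

```bash
mkdir -p pics; ls; cat > h.py <<'E'
import numpy as np, cv2
from workcell import monitor, eyes, ticket, models
def info(c):
    i=eyes.camera_info(c); return np.array(i["intrinsics"]),i["k1"],np.array(i["extrinsics"])
def dist(k1): return np.array([k1,0,0,0,0.])
def pix(c,P):
    K,k,E=info(c); P=np.atleast_2d(P).astype(float)
    return cv2.projectPoints(P,cv2.Rodrigues(E[:3,:3])[0],E[:3,3],K,dist(k))[0][:,0]
def rays(c,uv):
    K,k,E=info(c); uv=np.atleast_2d(uv).astype(float)
    n=cv2.undistortPointsIter(uv[:,None],K,dist(k),None,None,(3,50,1e-10))[:,0]
    d=np.c_[n,np.ones(len(n))]@E[:3,:3]; o=-E[:3,:3].T@E[:3,3]
    return o,d
def atz(c,uv,z):
    o,d=rays(c,uv); return o+d*((np.broadcast_to(z,len(d))-o[2])/d[:,2])[:,None]
def dep(c,uv,D):
    o,d=rays(c,uv); return o+d*np.array([D[int(v),int(u)] for u,v in np.atleast_2d(uv)])[:,None]
def cam2w(c,p):
    K,k,E=info(c); return E[:3,:3].T@(np.array(p)-E[:3,3])
E
python3 - <<'E'
from h import *
for c in("top","side"):
    p,d=eyes.camera(c); cv2.imwrite(f"pics/{c}0.png",p); np.save(f"{c}0.npy",d)
    K,k,E=info(c); print(c,K.round(1).tolist(),k,(-E[:3,:3].T@E[:3,3]).round(3),E[2,:3].round(3))
    for t in("cassette","port","slot","reader","pipette","pipette_tip","stand","tube_rack","bottle_a","cassette_grip"):
        print(t,[(cam2w(c,r["point"]).round(3).tolist(),round(r["confidence"],2)) for r in models.boxes_of(c,t)])
o=monitor.get_obs(); print(o["clock"],o["position"],o["ee_rot"],o["ft_force"],o["grip_width"])
E
```

```text
pics
top [[423.8, 0.0, 321.8], [0.0, 423.8, 202.4], [0.0, 0.0, 1.0]] -0.08683645926339263 [0.371 0.031 1.127] [ 0.139  0.019 -0.99 ]
cassette [([0.402, -0.06, 0.007], 0.63), ([0.335, -0.193, 0.01], 0.54)]
port [([0.401, -0.056, 0.006], 0.88), ([0.341, -0.193, 0.01], 0.8), ([0.431, -0.291, 0.012], 0.69)]
slot [([0.623, -0.11, 0.09], 0.68)]
reader [([0.623, -0.105, 0.083], 0.81)]
pipette [([0.546, 0.26, 0.23], 0.8)]
pipette_tip [([0.369, 0.335, 0.024], 0.66), ([0.55, 0.262, 0.234], 0.61)]
stand [([0.536, 0.327, 0.107], 0.76)]
tube_rack [([0.348, 0.163, 0.06], 0.73), ([0.534, 0.126, 0.045], 0.59), ([0.548, 0.262, 0.231], 0.3)]
bottle_a [([0.347, 0.16, 0.059], 0.66), ([0.684, 0.145, 0.063], 0.49)]
cassette_grip [([0.339, -0.189, 0.009], 0.88), ([0.407, -0.058, 0.004], 0.72), ([0.433, -0.288, 0.009], 0.64)]
side [[457.1, 0.0, 316.7], [0.0, 457.1, 195.8], [0.0, 0.0, 1.0]] -0.04992661809062899 [ 0.404 -0.821  0.985] [ 0.101  0.719 -0.687]
cassette [([0.435, -0.29, 0.008], 0.62), ([0.408, -0.059, 0.002], 0.56), ([0.342, -0.192, 0.007], 0.55)]
port [([0.343, -0.193, 0.01], 0.89), ([0.554, 0.258, 0.209], 0.72), ([0.405, -0.058, 0.009], 0.69), ([0.434, -0.29, 0.008], 0.63)]
slot [([0.628, -0.14, 0.069], 0.83)]
reader [([0.631, -0.14, 0.077], 0.6)]
pipette [([0.554, 0.257, 0.21], 0.78), ([0.37, 0.325, 0.025], 0.59)]
pipette_tip [([0.555, 0.259, 0.209], 0.93), ([0.366, 0.326, 0.022], 0.79), ([0.69, 0.141, 0.053], 0.61)]
stand [([0.545, 0.294, 0.008], 0.85)]
tube_rack [([0.54, 0.103, 0.042], 0.87)]
bottle_a [([0.35, 0.157, 0.049], 0.65), ([0.689, 0.14, 0.05], 0.63)]
cassette_grip [([0.436, -0.291, 0.007], 0.86), ([0.407, -0.063, 0.008], 0.76), ([0.558, 0.261, 0.207], 0.69), ([0.344, -0.192, 0.008], 0.67)]
1.1 [ 0.17023534 -0.6013758   0.23132142] [ 7.97607527e-01 -6.03176784e-01  2.02436389e-05 -1.21979170e-05] [-0.67574431  0.75886303  0.12133744] 1.0017860589767071
```

View pics/top0.png

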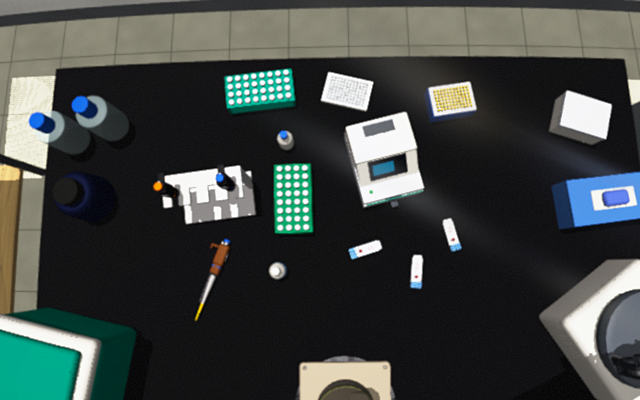

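View pics/side0.png

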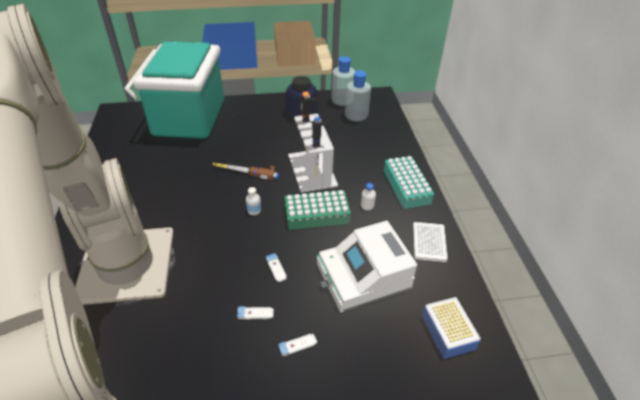

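The three cassettes show in the top view at (365,249), (417,271) and (452,234). The last is the rightmost, so it is the target. The reader front is near (392,200), and the blue pipette is at (222,178), in the stand's nearer outer notch. Next I'll measure them in detail.

```bash
python3 - <<'E'
from h import *
# cassette: white/blue mask -> world rect
for c,box in(("top",(435,210,470,260)),("side",(270,325,325,362))):
    p=cv2.imread(f"pics/{c}0.png"); x0,y0,x1,y1=box
    m=(p[y0:y1,x0:x1].max(2)>110); n,l,s,_=cv2.connectedComponentsWithStats(m.astype(np.uint8)); i=1+s[1:,4].argmax()
    v,u=np.where(l==i); W=atz(c,np.c_[u+x0,v+y0],0.0085)
    r=cv2.minAreaRect((W[:,:2]*1000).astype(np.float32)); print(c,"cassette rect mm",r)
    px=p[v+y0,u+x0].astype(int); b=px[:,0]-px[:,2]>50; print(" blue end",W[b].mean(0).round(4),"white",W[~b].mean(0).round(4))
# depth-based world points, top
D=np.load("top0.npy"); vv,uu=np.mgrid[100:240,130:440]; uv=np.c_[uu.ravel(),vv.ravel()]
W=dep("top",uv,D); np.save("W.npy",np.c_[uv,W])
def rect(sel,n): 
    q=W[sel]; r=cv2.minAreaRect((q[:,:2]*1000).astype(np.float32)); print(n,sel.sum(),[np.round(a,1) for a in r],q[:,2].mean().round(4))
x,y,z=W.T
rd=(uv[:,0]>335)
rect(rd&(z>.09)&(z<.11)&(y<0)&(x>.55),"reader top")
rect(rd&(z>.042)&(z<.054)&(y<0),"reader nose")
rect(rd&(z>.03)&(z<.11)&(y<0)&(x>.5),"reader all")
rect(rd&(z>.015)&(z<.027)&(y<0),"tongue")
rect(~rd&(z>.147)&(z<.163)&(y>.15),"shelf")
rect(~rd&(z>.004)&(z<.014)&(y>.15),"base")
rect(~rd&(z>.235)&(y>.15)&(y<.3),"blue top"); rect(~rd&(z>.235)&(y>.3)&(y<.42),"orange top")
rect(~rd&(z>.04)&(z<.06)&(y>.03)&(y<.18)&(x<.63)&(x>.42),"rack")
def up(c,b,s): p=cv2.imread(f"pics/{c}0.png")[b[1]:b[3],b[0]:b[2]]; return cv2.resize(p,s,interpolation=cv2.INTER_CUBIC)
cv2.imwrite("pics/cr.png",np.vstack([np.hstack([up("top",(340,100,440,220),(400,300)*1 if 0 else (330,396)),up("top",(150,140,270,240),(470,396))])]))
E
```

```text
top cassette rect mm ((437.8979187011719, -288.66546630859375), (86.62712860107422, 30.206533432006836), 15.0345458984375)
 blue end [ 0.4043 -0.2985  0.0085] white [ 0.445  -0.2868  0.0085]
side cassette rect mm ((440.122802734375, -288.9087219238281), (89.19676208496094, 35.86000442504883), 13.127344131469727)
 blue end [ 0.4047 -0.2947  0.0085] white [ 0.4437 -0.2888  0.0085]
reader top 2612 [array([ 673.7, -101.1]), array([110.9, 162.1]), np.float64(13.9)] 0.0995
reader nose 1433 [array([ 656.2, -160.9]), array([231.4, 271.2]), np.float64(14.1)] 0.048
reader all 5429 [array([ 658.4, -160.3]), array([236. , 271.2]), np.float64(14.1)] 0.0777
tongue 234 [array([ 659.4, -133.9]), array([268.4, 296.3]), np.float64(88.2)] 0.0193
shelf 1734 [array([550., 333.]), array([ 76.7, 192.8]), np.float64(6.8)] 0.1545
base 1955 [array([629.5, 374.3]), array([447.5, 394.9]), np.float64(89.9)] 0.0072
blue top 133 [array([555.6, 264.4]), array([38. , 24.1]), np.float64(2.4)] 0.2448
orange top 122 [array([534.7, 398.3]), array([26.4, 21.2]), np.float64(0.9)] 0.2447
rack 2526 [array([536.3, 127.6]), array([181.3,  95.9]), np.float64(0.3)] 0.0469
```

View pics/cr.png

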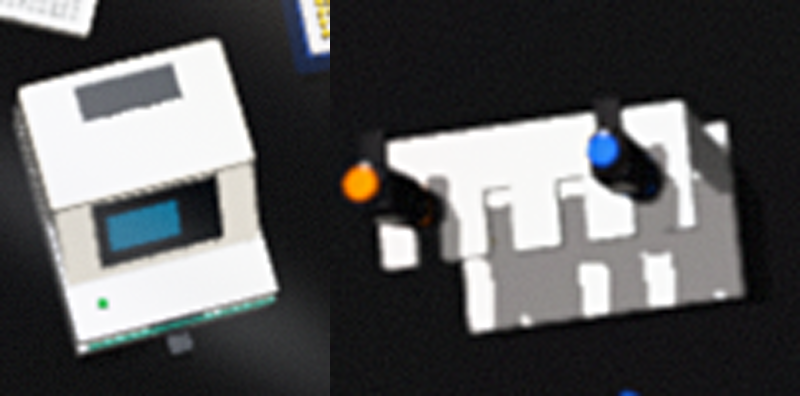

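```bash
python3 - <<'E'
from h import *
A=np.load("W.npy"); uv,W=A[:,:2],A[:,2:]; x,y,z=W.T
a=np.radians(14.0); R=np.array([[np.cos(a),np.sin(a)],[-np.sin(a),np.cos(a)]])
q=(W[:,:2]-[.533,-.136])@R.T
near=(abs(q[:,0]-.1)<.15)&(abs(q[:,1])<.1)
n=near&(z>.044)&(z<.052); print("nose x pct",np.percentile(q[n,0],[0,1,5,95,100]).round(4),"y",np.percentile(q[n,1],[0,1,99,100]).round(4), z[n].mean())
t=near&(z>.095); print("top x",np.percentile(q[t,0],[0,1,99,100]).round(4),"y",np.percentile(q[t,1],[0,1,99,100]).round(4))
# front-edge line: per y bin min x
b=[(c,q[n&(abs(q[:,1]-c)<.004),0].min()) for c in np.arange(-.07,.071,.01)]; print(np.round(b,4).tolist(),"slope deg",np.degrees(np.polyfit(*np.array(b).T,1))[0])
g=near&(z>.014)&(z<.03)&(q[:,0]<-.003); print("tongue",g.sum(),q[g].min(0).round(4),q[g].max(0).round(4))
# pixel edges from crop of top: scale 100/330 x, 120/396 y
cr=np.array([[84,348],[277,291],[18,88],[218,40],[255,160]])*[100/330,120/396]+[340,100]-.35
P=atz("top",cr,np.array([.048,.048,.1,.1,.1])); print(P.round(4).tolist()); d=P[0]-P[1]; print("edge yaw",np.degrees(np.arctan2(-d[0],d[1])),np.hypot(*d[:2])); d=P[2]-P[3];print(np.degrees(np.arctan2(-d[0],d[1])),np.hypot(*d[:2]))
E
```

```text
nose x pct [-0.0022 -0.0016  0.0057  0.0532  0.1915] y [-0.0803 -0.0788  0.0807  0.0815] 0.04796303794683057
top x [0.0966 0.1006 0.1983 0.2004] y [-0.0807 -0.0777  0.079   0.0808]
[[-0.07, -0.0021], [-0.06, -0.002], [-0.05, -0.0017], [-0.04, -0.0018], [-0.03, -0.002], [-0.02, -0.0022], [-0.01, -0.0017], [0.0, -0.0018], [0.01, -0.0019], [0.02, -0.0016], [0.03, -0.001], [0.04, -0.0008], [0.05, -0.0016], [0.06, -0.0007], [0.07, -0.0005]] slope deg 0.5670663640004483
tongue 46 [-0.0204 -0.0075] [-0.0035  0.0103]
[[0.5134, -0.0598, 0.048], [0.5561, -0.2123, 0.048], [0.7071, -0.0107, 0.1], [0.7432, -0.165, 0.1], [0.6479, -0.1888, 0.1]]
edge yaw 15.656630738067818 0.15835317976841634
13.173426134231443 0.15845845362033287
```

Call:
servo_tool([
  [0.6, 0, -0.06, 0, 0, 0, 0],
  [0.6, 0, -0.12, 0, 0, 0, 0],
  [0.6, -0.05, -0.18, 0, 0, 0, 0],
  [0.6, -0.1, -0.2, 0, 0, 0, 0],
  [0.6, -0.15, -0.24, 0, 0, 0.5, 0],
  [0.6, -0.2, -0.28, 0, 0, 0, 0.5],
], grip_force=60)

```text
clock: 1.85
position: [0.3824, -0.3385, 0.2316]
ee_rot: [0.795, -0.607, 0.0, 0.0]
ft_force: [0.6, -0.3, -0.2]
grip_width: 0.6
```

Call:
servo_tool([
  [0.6, -0.029, -0.0287, 0.06, 0, 0, 0],
  [0.6, -0.029, -0.0287, 0.12, 0, 0, 0],
  [0.6, -0.029, -0.0287, 0.16, 0, 0, 0],
  [0.6, -0.029, -0.0287, 0.16, 0, 0, 0],
  [0.6, -0.029, -0.0287, 0.16, 0, 0, 0],
])

```text
clock: 2.48
position: [0.4029, -0.3058, 0.0733]
ee_rot: [0.795, -0.607, 0.001, -0.0]
ft_force: [-0.3, 0.2, 0.9]
grip_width: 0.602
```

```bash
python3 - <<'E'
from h import *
o=monitor.get_obs(); print(o["clock"],o["position"].round(4) if hasattr(o["position"],'round') else o["position"],o["ee_rot"],o["joint_pos"])
P=[]
for c in("side","top"):
    p,d=eyes.camera(c); u,v=pix(c,[.42,-.29,.03])[0].astype(int); q=p[max(v-50,0):v+50,u-65:u+65]; P.append(cv2.resize(q,(390,300),interpolation=cv2.INTER_CUBIC))
cv2.imwrite("pics/g1.png",np.hstack(P))
E
```

```text
2.475 [ 0.4029 -0.3058  0.0733] [ 7.94868285e-01 -6.06780946e-01  1.13680616e-03 -1.18164928e-05] [ 0.83656113  0.24380666 -0.30769174  1.93678939  0.08893545  0.97160636
 -0.81666305]
```

View pics/g1.png

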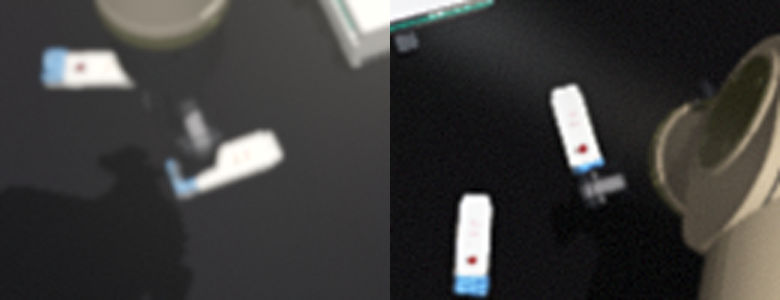

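The gripper is over the grip end of the target cassette, about 8 mm too far to the right. I'll correct that and descend.

Call:
servo_tool([
  [0.6, -0.008, -0.0043, 0.0, 0, 0, 0],
  [0.6, -0.008, -0.0043, 0.0, 0, 0, 0],
  [0.6, -0.008, -0.0043, 0.04, 0, 0, 0],
  [0.6, -0.008, -0.0043, 0.064, 0, 0, 0],
  [0.6, -0.008, -0.0043, 0.064, 0, 0, 0],
  [0.6, -0.008, -0.0043, 0.064, 0, 0, 0],
  [0.6, -0.008, -0.0043, 0.064, 0, 0, 0],
])

```text
clock: 3.45
position: [0.4047, -0.2967, 0.0086]
ee_rot: [0.795, -0.607, 0.001, 0.0]
ft_force: [0.4, 0.1, 0.7]
grip_width: 0.603
```

Call:
servo_tool([
  [0.6, 0, 0, 0.005, 0, 0, 0],
  [0.6, 0, 0, 0.005, 0, 0, 0],
  [0.2, 0, 0, 0.005, 0, 0, 0],
  [0.2, 0, 0, 0.005, 0, 0, 0],
  [0.2, 0, 0, 0.005, 0, 0, 0],
  [0.2, 0, 0, 0.005, 0, 0, 0],
  [0.2, 0, 0, 0.005, 0, 0, 0],
  [0.2, 0, 0, 0.005, 0, 0, 0],
  [0.2, 0, 0, 0.005, 0, 0, 0],
], grip_force=60)

```text
clock: 4.58
position: [0.4041, -0.2963, 0.0027]
ee_rot: [0.795, -0.607, 0.0, 0.0]
ft_force: [-1.9, 0.2, 6.3]
grip_width: 0.281
```

Call:
servo_tool([
  [0.2, 0, 0, -0.01, 0, 0, 0],
  [0.2, 0, 0, -0.04, 0, 0, 0],
  [0.2, 0, 0, -0.07, 0, 0, 0],
  [0.2, 0, 0, -0.08, 0, 0, 0],
  [0.2, 0, 0, -0.08, 0, 0, 0],
  [0.2, 0, 0, -0.08, 0, 0, 0],
  [0.2, 0, 0, -0.08, 0, 0, 0],
])

```text
clock: 5.45
position: [0.4035, -0.2958, 0.0814]
ee_rot: [0.795, -0.607, -0.001, -0.0]
ft_force: [-0.8, -0.2, -0.2]
grip_width: 0.284
```

```bash
cat > look.py <<'E'
import sys
from h import *
o=monitor.get_obs(); pos=np.array(o["position"]); print(o["clock"],pos.round(4),np.round(o["ee_rot"],4),np.round(o["ft_force"],1),o["grip_width"])
tgt=np.array(eval(sys.argv[2])); P=[]
for c in("side","top"):
    p,d=eyes.camera(c); cv2.imwrite(f"pics/{sys.argv[1]}_{c}.png",p); np.save(f"{sys.argv[1]}_{c}.npy",d)
    u,v=pix(c,tgt)[0].astype(int); print(c,"crop x0,y0",u-65,v-50); P.append(cv2.resize(p[v-50:v+50,u-65:u+65],(390,300),interpolation=cv2.INTER_CUBIC))
cv2.imwrite(f"pics/{sys.argv[1]}.png",np.hstack(P))
E
python3 look.py g2 "[.44,-.285,.08]"
```

```text
5.45 [ 0.4035 -0.2958  0.0814] [ 0.795  -0.6067 -0.0008 -0.    ] [-0.8 -0.2 -0.2] 0.28443673186885604
side crop x0,y0 232 275
top crop x0,y0 392 181
```

View pics/g2.png

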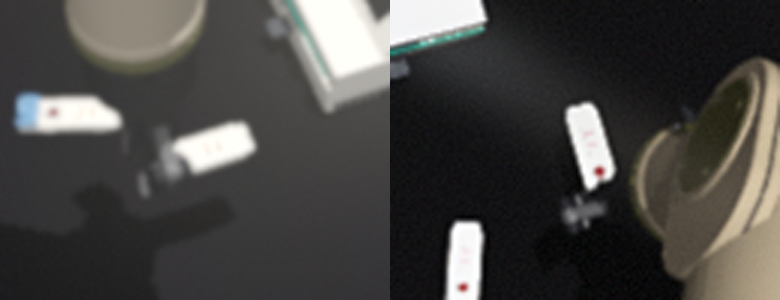

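The cassette is held and lifted: port at crop (600,171), inner end at about (580,105). I'll measure its pose in the gripper from depth, and re-measure the reader with both cameras.

```bash
cat > cas.py <<'E'
import sys
from h import *
t=sys.argv[1]; pos=np.array(monitor.get_obs()["position"]); lo=float(sys.argv[2]); hi=float(sys.argv[3])
for c in("top","side"):
    p=cv2.imread(f"pics/{t}_{c}.png").astype(int); D=np.load(f"{t}_{c}.npy"); u,v=pix(c,pos+[.04,.01,-.0])[0].astype(int)
    vv,uu=np.mgrid[v-40:v+40,u-50:u+50]; uv=np.c_[uu.ravel(),vv.ravel()]; W=dep(c,uv,D); C=p[uv[:,1],uv[:,0]]
    k=(W[:,2]>lo)&(W[:,2]<hi)&(C.min(1)>140)&(np.hypot(*(W[:,:2]-pos[:2]).T)<.085); Q=W[k]
    A=np.c_[Q[:,:2]-pos[:2],np.ones(len(Q))]; co=np.linalg.lstsq(A,Q[:,2],rcond=None)[0]
    r=cv2.minAreaRect((Q[:,:2]*1000).astype(np.float32)); a=r[2] if r[1][0]>r[1][1] else r[2]-90
    ax=np.array([np.cos(np.radians(a)),np.sin(np.radians(a))]); print(c,k.sum(),"rect",np.round(r[0],1),np.round(r[1],1),"yaw",round(a,2),"pitch up deg",np.degrees(np.arctan(co[:2]@ax)).round(2),"roll",np.degrees(np.arctan(co[:2]@[-ax[1],ax[0]])).round(2),"zmean",Q[:,2].mean().round(4),"pca yaw",end=" ")
    q=Q[:,:2]-Q[:,:2].mean(0); e=np.linalg.svd(q,full_matrices=False)[2][0]; print(np.degrees(np.arctan(e[1]/e[0])).round(2), "inner end along ax from tcp",((Q[:,:2]-pos[:2])@ax).max().round(4))
    red=(C[:,2]-C[:,1]>60)&(C[:,2]-C[:,0]>60)&(W[:,2]>lo)&(W[:,2]<hi)&(np.hypot(*(W[:,:2]-pos[:2]).T)<.04)
    P=atz(c,uv[red].mean(0),Q[:,2].mean())[0]; print("  port",P.round(4),red.sum(),"rel along/lat",((P-pos)[:2]@ax).round(4),((P-pos)[:2]@[-ax[1],ax[0]]).round(4), "edge mid lat of rect",round(((np.array(r[0])/1000-pos[:2])@[-ax[1],ax[0]]),4))
E
python3 cas.py g2 .07 .1
python3 - <<'E'
from h import *
D=np.load("side0.npy"); vv,uu=np.mgrid[210:320,300:425]; uv=np.c_[uu.ravel(),vv.ravel()]; W=dep("side",uv,D); z=W[:,2]
a=np.radians(13.8); R=np.array([[np.cos(a),np.sin(a)],[-np.sin(a),np.cos(a)]]); q=(W[:,:2]-[.5318,-.1352])@R.T
near=(abs(q[:,0]-.1)<.15)&(abs(q[:,1])<.1)
n=near&(z>.044)&(z<.052)&(q[:,0]<.06)
b=np.array([(c,q[n&(abs(q[:,1]-c)<.004),0].min()) for c in np.arange(-.07,.071,.01)]);print(b.round(4).tolist(),np.degrees(np.polyfit(*b.T,1))[0])
t=near&(z>.095); print(np.percentile(q[t],[1,99],axis=0).round(4), np.percentile(q[n],[1,99],axis=0).round(4))
r=cv2.minAreaRect((W[t][:,:2]*1000).astype(np.float32)); print(r)
g=near&(z>.014)&(z<.03)&(q[:,0]<-.004)&(abs(q[:,1])<.03); print("tongue",g.sum(),q[g].min(0).round(4),q[g].max(0).round(4))
E
```

```text
top 267 rect [ 445.5 -286.1] [66.6 26.9] yaw 13.64 pitch up deg -0.35 roll -0.03 zmean 0.0855 pca yaw 12.44 inner end along ax from tcp 0.0763
  port [ 0.4237 -0.2925  0.0855] 5 rel along/lat 0.0202 -0.0015 edge mid lat of rect -0.0004
side 254 rect [ 452.1 -284.6] [55.8 28.7] yaw 12.95 pitch up deg -0.84 roll 2.23 zmean 0.0858 pca yaw 9.1 inner end along ax from tcp 0.0776
  port [nan nan nan] 0 rel along/lat nan nan edge mid lat of rect 0.0001
[[-0.07, 0.0006], [-0.06, 0.0001], [-0.05, 0.0023], [-0.04, 0.0004], [-0.03, 0.0012], [-0.02, 0.0006], [-0.01, 0.0008], [0.0, 0.0006], [0.01, 0.0003], [0.02, -0.0004], [0.03, 0.0009], [0.04, -0.0002], [0.05, 0.0005], [0.06, 0.0009], [0.07, 0.0013]] -0.11371581384827793
[[ 0.1009 -0.08  ]
 [ 0.2001  0.0767]] [[ 0.0006 -0.0806]
 [ 0.0554  0.0791]]
((676.5894775390625, -100.48762512207031), (106.29193878173828, 161.59597778320312), 14.523096084594727)
tongue 39 [-0.0184 -0.0112] [-0.0045  0.0079]cas.py:13: RuntimeWarning: Mean of empty slice.
  P=atz(c,uv[red].mean(0),Q[:,2].mean())[0]; print("  port",P.round(4),red.sum(),"rel along/lat",((P-pos)[:2]@ax).round(4),((P-pos)[:2]@[-ax[1],ax[0]]).round(4), "edge mid lat of rect",round(((np.array(r[0])/1000-pos[:2])@[-ax[1],ax[0]]),4))
  ret = um.true_divide(
```

Call:
servo_tool([
  [0.2, -0.03, -0.019, 0, 0, 0, 0.3],
  [0.2, -0.06, -0.038, 0, 0, 0, 0.6],
  [0.2, -0.09, -0.057, 0, 0, 0, 1],
  [0.2, -0.123, -0.075, 0, 0, 0, 1],
  [0.2, -0.123, -0.075, 0.02, 0, 0, 1],
  [0.2, -0.123, -0.075, 0.03, 0, 0, 1],
  [0.2, -0.123, -0.075, 0.03, 0, 0, 1],
  [0.2, -0.123, -0.075, 0.03, 0, 0, 1],
  [0.2, -0.123, -0.075, 0.03, 0, 0, 1],
])

```text
clock: 6.68
position: [0.4441, -0.1581, 0.0528]
ee_rot: [0.789, -0.614, 0.0, -0.0]
ft_force: [-0.5, -0.1, -0.7]
grip_width: 0.283
```

```bash
python3 look.py g3 "[.49,-.145,.05]"; python3 cas.py g3 .04 .07 2>/dev/null
```

```text
6.675 [ 0.4441 -0.1581  0.0528] [ 7.894e-01 -6.138e-01  4.000e-04 -1.000e-04] [-0.5 -0.1 -0.7] 0.2827594436432929
side crop x0,y0 246 230
top crop x0,y0 333 163
top 167 rect [ 492.  -147.5] [55.1 26.1] yaw 10.94 pitch up deg 0.13 roll -1.29 zmean 0.0569 pca yaw -0.71 inner end along ax from tcp 0.0766
  port [nan nan nan] 0 rel along/lat nan nan edge mid lat of rect 0.0012
side 179 rect [ 489.4 -148.4] [64.8 28.7] yaw 12.57 pitch up deg 0.31 roll 2.14 zmean 0.0577 pca yaw 22.37 inner end along ax from tcp 0.0788
  port [nan nan nan] 0 rel along/lat nan nan edge mid lat of rect -0.0006
```

View pics/g3.png

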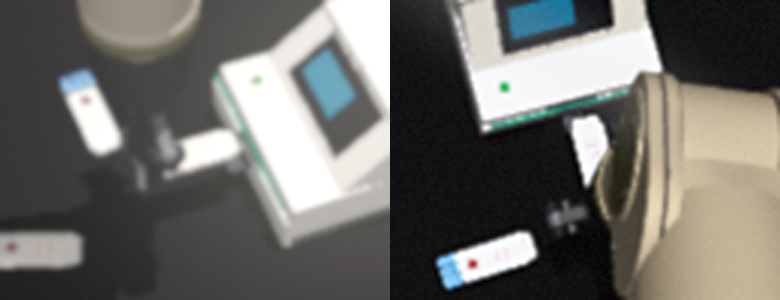

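The side view shows the nose near the tongue, but in the top view the cassette (nose around crop x 587) looks right of the face's middle (x 571). I'll overlay the projected models to check.

```bash
cat > ov.py <<'E'
import sys
from h import *
t=sys.argv[1]; rx,ry,ra=.5318,-.1355,np.radians(13.9)
def F(o,a,P): P=np.array(P,float); c,s=np.cos(a),np.sin(a); return np.c_[o[0]+c*P[:,0]-s*P[:,1],o[1]+s*P[:,0]+c*P[:,1],o[2]+P[:,2]]
ob=monitor.get_obs(); pos=np.array(ob["position"]); q=ob["ee_rot"]; ca=np.pi/2+2*np.arctan2(q[1],q[0])
co=pos+[.034*np.cos(ca),.034*np.sin(ca),.0006]
if len(sys.argv)>3: co=np.array(F([rx,ry,0],ra,[[.002,0,.0255]])[0]); ca=ra
box=lambda x0,x1,w,z:[[x0,-w,z],[x1,-w,z],[x1,w,z],[x0,w,z]]
L=[(F([rx,ry,0],ra,box(0,.045,.08,.048)),(0,0,255)),(F([rx,ry,0],ra,box(-.02,0,.009,.022)),(0,255,255)),(F(co,ca,box(-.026,.042,.013,.0035)),(0,255,0)),(F(co,ca,[[-.014+.0065*np.cos(h),.0065*np.sin(h),.0045] for h in np.linspace(0,6.2,12)]),(255,0,255))]
S=6; out=[]
for c in("side","top"):
    p=cv2.imread(f"pics/{t}_{c}.png"); u,v=pix(c,eval(sys.argv[2]))[0].astype(int); x0,y0=u-33,v-42
    im=cv2.resize(p[y0:y0+84,x0:x0+66],None,fx=S,fy=S,interpolation=cv2.INTER_CUBIC)
    for P,col in L: cv2.polylines(im,[np.round((pix(c,P)-[x0,y0]+.5)*S).astype(np.int32)],True,col,1)
    out.append(im)
cv2.imwrite(f"pics/{t}_ov.png",np.hstack(out))
E
python3 ov.py g3 "[.505,-.14,.04]"
```

```text
(no output)
```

View pics/g3_ov.png

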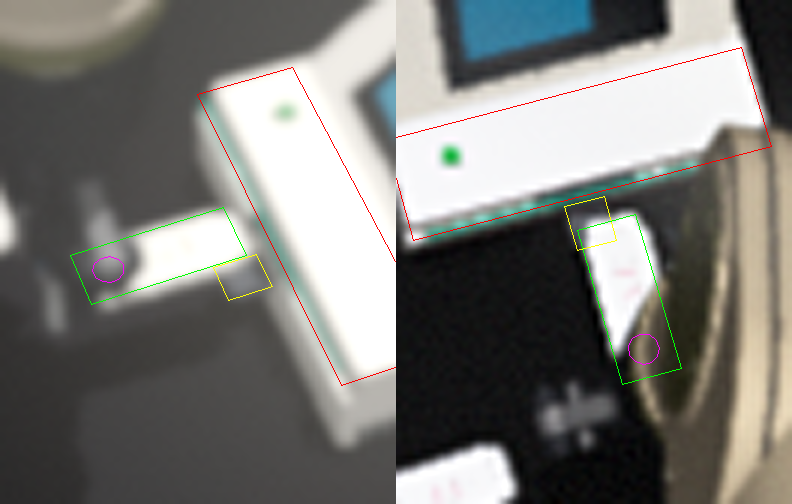

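The overlay agrees with the pictures: the tongue and face line up in the top view, and the cassette is within about 1 px in both. So I'll lower it and start inserting.

Call:
servo_tool([
  [0.2, 0.0, 0, 0.013, 0, 0, 0.3],
  [0.2, 0.0, 0, 0.0255, 0, 0, 0.3],
  [0.2, 0.0, 0, 0.0255, 0, 0, 0.3],
  [0.2, 0.0, 0, 0.0255, 0, 0, 0.3],
  [0.2, 0.0, -0.008, 0.0255, 0, 0, 0.3],
  [0.2, 0.0, -0.014, 0.0255, 0, 0, 0.3],
  [0.2, 0.0, -0.02, 0.0255, 0, 0, 0.3],
  [0.2, 0, -0.025, 0.0255, 0, 0, 0.3],
  [0.2, 0, -0.025, 0.0255, 0, 0, 0.3],
  [0.2, 0, -0.025, 0.0255, 0, 0, 0.3],
])

```text
clock: 8.02
position: [0.4679, -0.1515, 0.0267]
ee_rot: [0.788, -0.616, -0.0, 0.0]
ft_force: [-0.9, -0.2, -0.9]
grip_width: 0.279
```

Call:
servo_tool([
  [0.2, 0.0, -0.006, 0, 0, 0, 0],
  [0.2, 0.0, -0.012, 0, 0, 0, 0],
  [0.2, 0, -0.018, 0, 0, 0, 0],
  [0.2, 0, -0.024, 0, 0, 0, 0],
  [0.2, 0, -0.028, 0, 0, 0, 0],
  [0.2, 0, -0.028, 0, 0, 0, 0],
  [0.2, 0, -0.028, 0, 0, 0, 0],
])

```text
clock: 8.9
position: [0.4958, -0.1443, 0.027]
ee_rot: [0.788, -0.615, 0.0, -0.0]
ft_force: [1.2, 5.1, -1.2]
grip_width: 0.282
```

Call:
servo_tool([
  [0.2, -0.0007, -0.002, 0.0, 0, 0, 0],
  [0.2, -0.0007, -0.004, 0, 0, 0, 0],
  [0.2, -0.0007, -0.005, 0, 0, 0, 0],
  [0.2, -0.0007, -0.006, 0, 0, 0, 0],
  [0.2, -0.0007, -0.006, 0, 0, 0, 0],
])

```text
clock: 9.52
position: [0.5004, -0.1429, 0.0266]
ee_rot: [0.788, -0.616, -0.0, 0.0]
ft_force: [-4.5, 2.3, -0.3]
grip_width: 0.279
```

Call:
servo_tool([
  [0.2, 0, -0.001, 0.0, 0, 0, 0],
  [0.2, 0, -0.002, 0, 0, 0, 0],
  [0.2, 0, -0.003, 0, 0, 0, 0],
  [0.2, 0, -0.003, 0, 0, 0, 0],
  [0.2, 0, -0.003, 0, 0, 0, 0],
])

```text
clock: 10.15
position: [0.5005, -0.1428, 0.0256]
ee_rot: [0.788, -0.616, -0.002, 0.002]
ft_force: [-13.0, 0.9, 3.0]
grip_width: 0.287
```

Call:
servo_tool([
  [0.2, 0, 0.002, 0.001, 0, 0, 0],
  [0.2, 0, 0.002, 0.001, 0, 0, 0],
  [0.55, 0, 0.002, 0.0005, 0, 0, 0],
  [0.55, 0, 0.002, 0, 0, 0, 0],
  [0.55, 0, 0.002, 0, 0, 0, 0],
  [0.55, 0, 0.002, 0, 0, 0, 0],
  [0.55, 0, 0.002, -0.01, 0, 0, 0],
  [0.55, 0, 0.01, -0.05, 0, 0, 0],
  [0.55, 0, 0.04, -0.1, 0, 0, 0],
  [0.9, -0.03, 0.06, -0.16, 0, 0, 0],
  [0.9, -0.09, 0.06, -0.22, 0, 0, 0],
  [0.9, -0.15, 0.06, -0.28, 0, 0, 0],
  [0.9, -0.2, 0.06, -0.3, 0, 0, 0],
  [0.9, -0.2, 0.06, -0.3, 0, 0, 0],
  [0.9, -0.2, 0.06, -0.3, 0, 0, 0],
])

```text
clock: 12.02
position: [0.3973, 0.0404, 0.3293]
ee_rot: [0.789, -0.614, 0.002, -0.001]
ft_force: [0.2, -1.0, 0.1]
grip_width: 0.899
```

```bash
python3 look.py g4 "[.5,-.14,.03]";python3 ov.py g4 "[.505,-.14,.04]" home
```

```text
12.025 [0.3973 0.0404 0.3293] [ 0.7895 -0.6137  0.0023 -0.0008] [ 0.2 -1.   0.1] 0.8992910433990478
side crop x0,y0 250 233
top crop x0,y0 330 160
```

View pics/g4_ov.png

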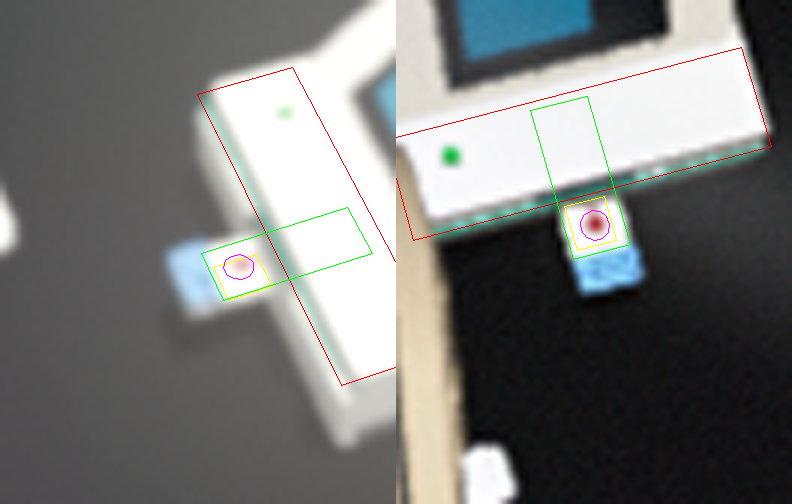

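The cassette is home: the port at top-crop (596,223) sits on the predicted circle (595,225), with only the blue grip and port outside. Next is the pipette: I'll move above it and check its position by the blue button.

Call:
servo_tool([
  [0.9, -0.02, -0.03, 0, 0, 0, 2],
  [0.9, -0.05, -0.06, 0, 0, 0, 4],
  [0.9, -0.08, -0.09, 0, 0, 0, 6],
  [0.9, -0.11, -0.12, 0, 0, 0, 7.4],
  [0.9, -0.14, -0.15, 0, 0, 0, 7.4],
  [0.9, -0.165, -0.185, 0, 0, 0, 7.4],
  [0.9, -0.18, -0.204, 0, 0, 0, 7.4],
  [0.9, -0.18, -0.204, 0, 0, 0, 7.4],
  [0.9, -0.18, -0.204, 0, 0, 0, 7.4],
  [0.9, -0.18, -0.204, 0, 0, 0, 7.4],
  [0.9, -0.18, -0.204, 0, 0, 0, 7.4],
])

```text
clock: 13.5
position: [0.5516, 0.2609, 0.3271]
ee_rot: [0.746, -0.666, 0.0, -0.0]
ft_force: [-0.1, -0.7, -0.0]
grip_width: 0.902
```

```bash
python3 - <<'E'
from h import *
for c,b in(("top",(210,165,240,195)),("side",(300,110,330,135))):
    p=cv2.imread(f"pics/{c}0.png").astype(int); x0,y0,x1,y1=b; q=p[y0:y1,x0:x1]
    m=((q[...,0]-q[...,2]>60)&(q[...,0]>100)).astype(np.uint8); n,l,s,ce=cv2.connectedComponentsWithStats(m)
    for i in range(1,n): print(c,s[i,4],(ce[i]+[x0,y0]).round(1),atz(c,ce[i]+[x0,y0],.251).round(4))
E
python3 look.py g5 "[.55,.265,.22]"
```

```text
top 57 [219.3 177.4] [[0.5505 0.2647 0.251 ]]
side 17 [316.7 118.3] [[0.5529 0.2671 0.251 ]]
13.5 [0.5516 0.2609 0.3271] [ 7.463e-01 -6.656e-01  5.000e-04 -0.000e+00] [-0.1 -0.7 -0. ] 0.9024580299803334
side crop x0,y0 250 77
top crop x0,y0 157 130
```

View pics/g5.png

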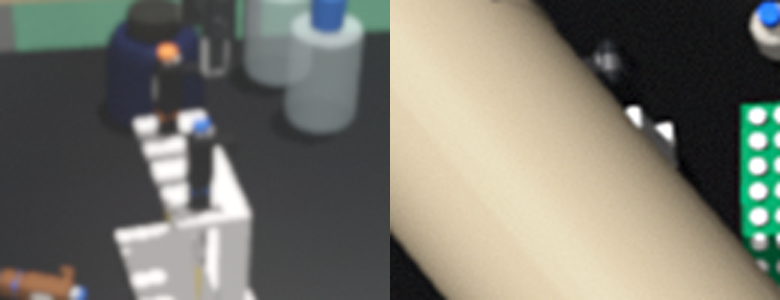

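The pipette stands in the stand with its button at crop (200,125), and the open jaws are above it at (215,45). The button puts it at (0.551, 0.2655). Now I'll descend and grip.

Call:
servo_tool([
  [0.9, -0.0045, 0, 0, 0, 0, 0],
  [0.9, -0.0045, 0, 0.0, 0, 0, 0],
  [0.9, -0.0045, 0, 0.025, 0, 0, 0],
  [0.9, -0.0045, 0, 0.05, 0, 0, 0],
  [0.9, -0.0045, 0, 0.075, 0, 0, 0],
  [0.9, -0.0045, 0, 0.1, 0, 0, 0],
  [0.9, -0.0045, 0, 0.12, 0, 0, 0],
  [0.9, -0.0045, 0, 0.13, 0, 0, 0],
  [0.9, -0.0045, 0, 0.13, 0, 0, 0],
  [0.9, -0.0045, 0, 0.13, 0, 0, 0],
  [0.9, -0.0045, 0, 0.13, 0, 0, 0],
])

```text
clock: 14.98
position: [0.5514, 0.2664, 0.1976]
ee_rot: [0.747, -0.665, 0.0, -0.001]
ft_force: [0.2, -0.4, 0.5]
grip_width: 0.898
```

Call:
servo_tool([
  [0.2, 0.001, 0, 0, 0, 0, 0],
  [0.2, 0.001, 0, 0, 0, 0, 0],
  [0.2, 0.001, 0, 0, 0, 0, 0],
  [0.2, 0.001, 0, 0, 0, 0, 0],
  [0.2, 0.001, 0, 0, 0, 0, 0],
  [0.2, 0.001, 0, 0, 0, 0, 0],
  [0.2, 0.001, 0, 0, 0, 0, 0],
  [0.2, 0.001, 0, 0, 0, 0, 0],
  [0.2, 0.001, 0, 0, 0, 0, 0],
  [0.2, 0.001, 0, 0, 0, 0, 0],
], grip_force=60)

```text
clock: 16.23
position: [0.5512, 0.2652, 0.1968]
ee_rot: [0.747, -0.665, 0.0, -0.0]
ft_force: [-0.1, -0.9, 1.8]
grip_width: 0.273
```

Call:
servo_tool([
  [0.2, 0, 0, -0.01, 0, 0, 0],
  [0.2, 0, 0, -0.018, 0, 0, 0],
  [0.2, 0, 0.0, -0.018, 0, 0, 0],
  [0.2, 0, 0.015, -0.018, 0, 0, 0],
  [0.2, 0, 0.03, -0.018, 0, 0, 0],
  [0.2, 0, 0.045, -0.018, 0, 0, 0],
  [0.2, 0, 0.06, -0.02, 0, 0, 0],
  [0.2, 0, 0.07, -0.03, 0, 0, 0],
  [0.2, 0, 0.07, -0.06, 0, 0, 0],
  [0.2, 0, 0.07, -0.09, 0, 0, 0],
  [0.2, 0, 0.07, -0.11, 0, 0, 0],
  [0.2, 0, 0.07, -0.12, 0, 0, 0],
  [0.2, 0, 0.07, -0.12, 0, 0, 0],
  [0.2, 0, 0.07, -0.12, 0, 0, 0],
])

```text
clock: 17.98
position: [0.4814, 0.2569, 0.316]
ee_rot: [0.747, -0.665, -0.0, 0.0]
ft_force: [-0.4, 0.6, -2.2]
grip_width: 0.271
```

```bash
python3 look.py g6 "[.48,.25,.25]"
```

```text
17.975 [0.4814 0.2569 0.316 ] [ 7.466e-01 -6.652e-01 -2.000e-04  5.000e-04] [-0.4  0.6 -2.2] 0.27110496606547213
side crop x0,y0 226 73
top crop x0,y0 160 160
```

View pics/g6.png

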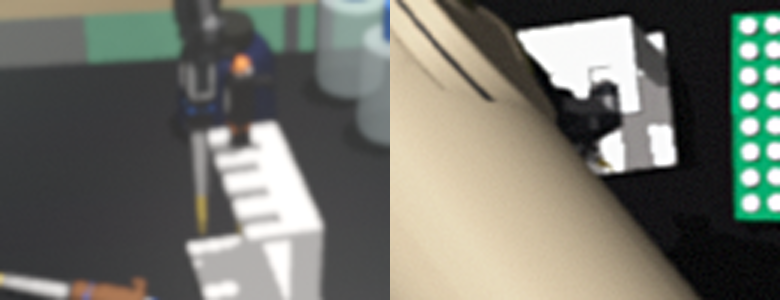

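Call:
servo_tool([
  [0.2, 0.008, 0, 0, 0, 0, 0],
  [0.2, 0.025, 0, 0, 0, 0, 0],
  [0.2, 0.05, 0.0, 0, 0, 0, 0],
  [0.2, 0.08, 0.0, 0, 0, 0, 0],
  [0.2, 0.11, 0.001, 0, 0, 0, 0],
  [0.2, 0.14, 0.002, 0, 0, 0, 0],
  [0.2, 0.17, 0.003, 0, 0, 0, 0],
  [0.2, 0.2, 0.004, 0, 0, 0, 0],
  [0.2, 0.23, 0.005, 0, 0, 0, 0],
  [0.2, 0.26, 0.006, 0, 0, 0, 0],
  [0.2, 0.29, 0.007, 0, 0, 0, 0],
  [0.2, 0.32, 0.007, 0, 0, 0, 0],
  [0.2, 0.35, 0.007, 0, 0, 0, 0],
  [0.2, 0.375, 0.007, 0, 0, 0, 0],
  [0.2, 0.39, 0.007, 0, 0, 0, 0],
  [0.2, 0.397, 0.007, 0, 0, 0, 0],
  [0.2, 0.397, 0.007, 0, 0, 0, 0],
  [0.2, 0.397, 0.007, 0, 0, 0, 0],
  [0.2, 0.397, 0.007, 0, 0, 0, 0],
])

```text
clock: 20.45
position: [0.5204, -0.1373, 0.317]
ee_rot: [0.747, -0.665, 0.0, -0.0]
ft_force: [0.6, -0.2, -0.7]
grip_width: 0.278
```

```bash
python3 look.py g7 "[.52,-.138,.12]"
```

```text
20.45 [ 0.5204 -0.1373  0.317 ] [ 7.470e-01 -6.648e-01  2.000e-04 -0.000e+00] [ 0.6 -0.2 -0.7] 0.2775791696606949
side crop x0,y0 258 209
top crop x0,y0 334 147
```

View pics/g7.png

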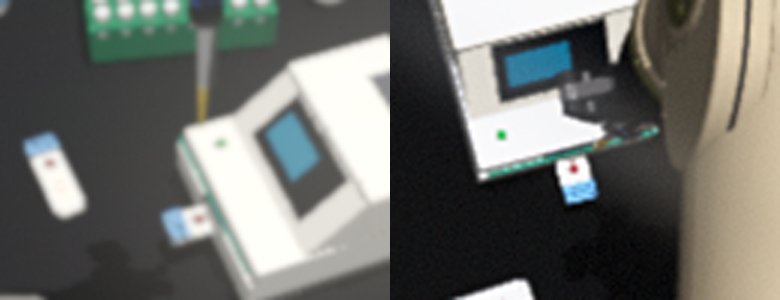

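The carry over the rack went clear. The tip shows at side-crop (202,122), above the port at (198,220). I'll lower partway and measure tip against port numerically, since only one picture view is left.

Call:
servo_tool([
  [0.2, 0, 0, 0.015, 0, 0, 0],
  [0.2, 0, 0, 0.035, 0, 0, 0],
  [0.2, 0, 0, 0.055, 0, 0, 0],
  [0.2, 0, 0, 0.075, 0, 0, 0],
  [0.2, 0, 0, 0.09, 0, 0, 0],
  [0.2, 0, 0, 0.09, 0, 0, 0],
  [0.2, 0, 0, 0.09, 0, 0, 0],
  [0.2, 0, 0, 0.09, 0, 0, 0],
])

```text
clock: 21.55
position: [0.5207, -0.1381, 0.2276]
ee_rot: [0.747, -0.665, 0.001, -0.0]
ft_force: [-0.3, 0.0, -1.3]
grip_width: 0.277
```

```bash
cat > tip.py <<'E'
import sys
from h import *
t=sys.argv[1]; o=monitor.get_obs(); pos=np.array(o["position"]); print(o["clock"],pos.round(4),np.round(o["ee_rot"],4))
pr={}
for c in("top","side"):
    p,d=eyes.camera(c); cv2.imwrite(f"pics/{t}_{c}.png",p); p=p.astype(int)
    b=[int(v) for v in pix(c,[.52,-.138,.03])[0]]
    y0,x0=b[1]-45,b[0]-40; q=p[y0:y0+75,x0:x0+80]; Y=(np.minimum(q[...,1],q[...,2])-q[...,0]>35)&(abs(q[...,1]-q[...,2])<70)
    v,u=np.where(Y); print(c,"port pred px",pix(c,[.5202,-.1384,.030])[0].round(1),"tip pred",pix(c,pos-[0,0,.1668])[0].round(1),"yellow",len(u))
    for r in sorted(set(v)): print("  row",r+y0,"u",(u[v==r].mean()+x0).round(2),"n",(v==r).sum(), end=";")
    R=(q[...,2]-q[...,1]>40)&(q[...,2]-q[...,0]>40); v,u=np.where(R); k=np.hypot(u+x0-b[0],v+y0-b[1])<6
    print("\n  red px",k.sum(),(u[k].mean()+x0).round(2) if k.any() else None,(v[k].mean()+y0).round(2) if k.any() else None)
    print("  net tip",[(cam2w(c,r["point"]).round(4).tolist(),round(r["confidence"],2)) for r in models.boxes_of(c,"pipette_tip")][:3])
p=cv2.imread("pics/g4_top.png").astype(int)
for c in("top","side"):
    p=cv2.imread(f"pics/g4_{c}.png").astype(int); b=pix(c,[.5202,-.1384,.03])[0]; x0,y0=int(b[0])-6,int(b[1])-6; q=p[y0:y0+13,x0:x0+13]
    w=np.clip(q[...,2]-q[...,1]-25,0,None).astype(float); vv,uu=np.mgrid[0:13,0:13]; m=np.array([(w*uu).sum()/w.sum()+x0,(w*vv).sum()/w.sum()+y0]); print("g4 port",c,m.round(2),b.round(2),atz(c,m,.028).round(4))
E
python3 tip.py g8
```

```text
21.55 [ 0.5207 -0.1381  0.2276] [ 7.467e-01 -6.652e-01  6.000e-04 -2.000e-04]
top port pred px [394.6 203. ] tip pred [396.2 201.1] yellow 1
  row 198 u 398.0 n 1;
  red px 10 395.0 202.8
  net tip [([0.3683, 0.3298, 0.0212], 0.69)]
side port pred px [323.2 282. ] tip pred [323.7 274.5] yellow 7
  row 264 u 324.0 n 1;  row 265 u 324.0 n 1;  row 266 u 324.0 n 1;  row 267 u 324.0 n 1;  row 268 u 324.0 n 1;  row 269 u 324.0 n 1;  row 270 u 324.0 n 1;
  red px 0 None None
  net tip [([0.5213, -0.1403, 0.198], 0.89), ([0.3688, 0.3261, 0.0186], 0.62)]
g4 port top [394.79 202.73] [394.56 202.98] [[ 0.5211 -0.1393  0.028 ]]
g4 port side [323.86 281.52] [323.25 281.96] [[ 0.5222 -0.1358  0.028 ]]
```

Call:
servo_tool([
  [0.2, 0, 0, 0.006, 0, 0, 0],
  [0.2, 0, 0, 0.012, 0, 0, 0],
  [0.2, 0, 0, 0.018, 0, 0, 0],
  [0.2, 0, 0, 0.022, 0, 0, 0],
  [0.2, 0, 0, 0.022, 0, 0, 0],
  [0.2, 0, 0, 0.022, 0, 0, 0],
  [0.2, 0, 0, 0.022, 0, 0, 0],
])

```text
clock: 22.62
position: [0.5205, -0.1381, 0.2051]
ee_rot: [0.747, -0.665, 0.0, -0.0]
ft_force: [-0.2, 0.1, -0.0]
grip_width: 0.27
```

```bash
python3 tip.py g9; python3 - <<'E'
from h import *
o=[]; pos=np.array(monitor.get_obs()["position"])
for c in("side","top"):
    p=cv2.imread(f"pics/g9_{c}.png"); u,v=pix(c,[.5207,-.138,.045])[0].astype(int); print(c,"x0y0",u-19,v-24)
    im=cv2.resize(p[v-24:v+26,u-19:u+20],None,fx=10,fy=10,interpolation=cv2.INTER_CUBIC)
    for P,col in((pos-[0,0,.1668],(255,255,0)),([.5211,-.1383,.03],(255,0,255))):
        w=(pix(c,P)[0]-[u-19,v-24]+.5)*10; cv2.drawMarker(im,tuple(int(a) for a in w),col,cv2.MARKER_CROSS,14,1)
    o.append(im)
cv2.imwrite("pics/g9.png",np.hstack(o))
E
```

```text
22.625 [ 0.5205 -0.1381  0.2051] [ 7.467e-01 -6.652e-01  2.000e-04 -1.000e-04]
top port pred px [394.6 203. ] tip pred [394.9 202.4] yellow 3
  row 200 u 396.0 n 1;  row 201 u 396.5 n 2;
  red px 6 394.67 202.5
  net tip [([0.369, 0.3311, 0.0259], 0.76), ([0.5046, -0.1374, 0.1719], 0.6)]
side port pred px [323.2 282. ] tip pred [323.4 279.9] yellow 13
  row 270 u 324.0 n 1;  row 271 u 323.5 n 2;  row 272 u 323.5 n 2;  row 273 u 323.5 n 2;  row 274 u 323.5 n 2;  row 275 u 323.5 n 2;  row 276 u 323.5 n 2;
  red px 0 None None
  net tip [([0.3677, 0.3272, 0.0222], 0.93), ([0.5195, -0.1436, 0.1735], 0.82)]
g4 port top [394.79 202.73] [394.56 202.98] [[ 0.5211 -0.1393  0.028 ]]
g4 port side [323.86 281.52] [323.25 281.96] [[ 0.5222 -0.1358  0.028 ]]
side x0y0 304 254
top x0y0 376 177
```

View pics/g9.png

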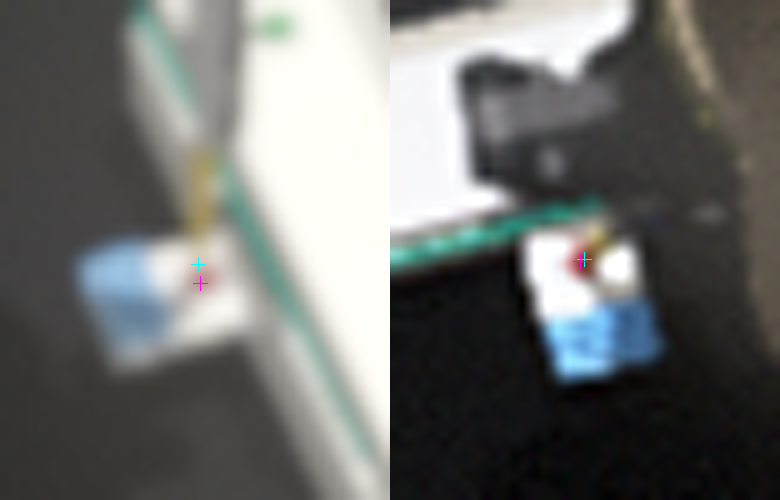

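```bash
python3 - <<'E'
from h import *
for t,pos,c in(("g6",[.4814,.2569,.316],"side"),("g7",[.5204,-.1373,.317],"side"),("g7",[.5204,-.1373,.317],"top"),("g9",[.5205,-.1381,.2051],"top"),("g9",[.5205,-.1381,.2051],"side")):
    p=cv2.imread(f"pics/{t}_{c}.png").astype(int); a=pix(c,np.array(pos)-[0,0,.1668])[0]; b=pix(c,np.array(pos)-[0,0,.1368])[0]
    print(t,c,"pred tip",a.round(1),"30mm above",b.round(1)); u0,v0=np.round(a).astype(int)
    for v in range(v0-8,v0+4):
        q=p[v,u0-5:u0+8]; print("  ",v,(np.minimum(q[:,1],q[:,2])-q[:,0]).tolist())
E
```

```text
g6 side pred tip [292.9 150.5] 30mm above [292.6 142.4]
   143 [-1, -1, 4, 29, 56, 64, 44, 15, 0, -1, -1, -2, -2]
   144 [-2, -1, 3, 25, 54, 62, 46, 16, 1, -2, -2, -2, -1]
   145 [-2, -2, 2, 20, 49, 59, 43, 15, 1, -1, -1, -1, -1]
   146 [-2, -1, 1, 15, 41, 52, 37, 12, 1, -1, -1, -1, -1]
   147 [-2, -2, 0, 12, 34, 44, 31, 9, 0, -1, -1, -1, -1]
   148 [-1, -1, 0, 10, 30, 39, 27, 7, 0, -1, -1, -1, -1]
   149 [-2, -1, 0, 8, 25, 35, 23, 6, -1, -1, -1, -2, -1]
   150 [-2, -1, -1, 4, 15, 24, 17, 4, -1, -1, -1, -2, -1]
   151 [-1, -2, -1, 0, 7, 11, 6, 2, 0, 0, 0, 0, 1]
   152 [-1, 0, 0, 1, 1, 2, 1, 2, 1, 1, 2, 1, 2]
   153 [1, 1, 1, 1, 2, 2, 1, 1, 1, 2, 2, 2, 3]
   154 [1, 1, 2, 2, 2, 2, 2, 2, 2, 3, 2, 2, 2]
g7 side pred tip [324.4 251.3] 30mm above [324.7 242.9]
   243 [2, 2, 1, 5, 22, 46, 54, 41, 18, 5, 3, 2, 2]
   244 [2, 2, 1, 4, 20, 44, 52, 38, 16, 4, 2, 3, 3]
   245 [1, 2, 2, 4, 20, 42, 51, 36, 15, 3, 3, 2, 3]
   246 [1, 2, 2, 4, 19, 43, 50, 35, 12, 3, 2, 2, 3]
   247 [2, 1, 2, 4, 20, 41, 48, 32, 11, 3, 3, 4, 4]
   248 [2, 2, 2, 5, 20, 39, 42, 24, 8, 5, 5, 6, 6]
   249 [2, 2, 3, 4, 17,
[... 1772 characters left out ...]
 279.9] 30mm above [323.7 272.7]
   272 [1, 2, 3, 7, 17, 37, 40, 25, -4, -16, 0, 7, 7]
   273 [2, 3, 4, 6, 18, 37, 40, 26, -2, -24, -10, 5, 6]
   274 [2, 2, 3, 7, 19, 38, 43, 27, -1, -29, -22, 0, 6]
   275 [1, 2, 2, 7, 21, 41, 45, 27, 4, -23, -31, -9, 5]
   276 [1, 1, 2, 6, 23, 43, 42, 21, 8, -9, -29, -21, 0]
   277 [-10, -1, 3, 6, 18, 35, 31, 15, 7, 2, -19, -30, -9]
   278 [-26, -4, 5, 6, 12, 24, 23, 12, 8, 6, -7, -28, -22]
   279 [-32, -6, 3, 6, 9, 18, 17, 10, 7, 5, 1, -19, -29]
   280 [-36, -10, 3, 5, 6, 11, 12, 7, 6, 5, 6, -8, -29]
   281 [-45, -17, 0, 4, 5, 6, 6, 4, 4, 5, 5, 0, -20]
   282 [-55, -29, -6, 3, 4, 3, 2, 3, 4, 5, 5, 5, -8]
   283 [-57, -37, -13, 1, 3, 4, 4, 4, 4, 5, 5, 5, 1]
```

In the picture the tip stands over the port, and the predicted marker lies on the red well in the top view. Both cameras suggest the tip is 1–2 mm short in +x and about 8 mm above the rim, so I'll make a small correction.

Call:
servo_tool([
  [0.2, 0, -0.0006, 0.0, 0, 0, 0],
  [0.2, 0, -0.0012, 0.001, 0, 0, 0],
  [0.2, 0, -0.0012, 0.002, 0, 0, 0],
  [0.2, 0, -0.0012, 0.003, 0, 0, 0],
  [0.2, 0, -0.0012, 0.003, 0, 0, 0],
  [0.2, 0, -0.0012, 0.003, 0, 0, 0],
  [0.2, 0, -0.0012, 0.003, 0, 0, 0],
  [0.2, 0, -0.0012, 0.003, 0, 0, 0],
])

```text
clock: 23.82
position: [0.5215, -0.1379, 0.2019]
ee_rot: [0.747, -0.665, 0.0, 0.0]
ft_force: [-0.2, 0.2, -0.9]
grip_width: 0.272
```

```bash
python3 tip.py g10; python3 - <<'E'
from h import *
o=monitor.get_obs(); print(o["position"],np.round(o["joint_velocities"],4),o["ft_force"],o["grip_width"])
for c,pos in (("side",o["position"]),("top",o["position"])):
    p=cv2.imread(f"pics/g10_{c}.png").astype(int); a=pix(c,np.array(pos)-[0,0,.1668])[0]; u0,v0=np.round(a).astype(int); print(c,a)
    for v in range(v0-4,v0+4): q=p[v,u0-4:u0+5]; print("  ",v,u0-4,(np.minimum(q[:,1],q[:,2])-q[:,0]).tolist(),(q[:,2]-q[:,1]).tolist())
# others undisturbed: first vs now depth/pixel diff for rack, bottles, orange pipette
a=cv2.imread("pics/side0.png").astype(int); b=cv2.imread("pics/g10_side.png").astype(int)
for n,P,r in(("rack",[.536,.127,.05],30),("bottle_a",[.35,.158,.05],12),("bottle_b",[.688,.142,.05],12),("orange",[.5346,.399,.23],7)):
    u,v=pix("side",P)[0].astype(int); d=abs(a-b)[v-r//2:v+r//2,u-r:u+r].max(2); print(n,"mean diff",d.mean().round(1),"max",d.max())
E
```

```text
23.825 [ 0.5215 -0.1379  0.2019] [ 7.466e-01 -6.652e-01  1.000e-04  0.000e+00]
top port pred px [394.6 203. ] tip pred [394.7 202.2] yellow 5
  row 199 u 396.5 n 2;  row 200 u 396.5 n 2;  row 201 u 396.0 n 1;
  red px 6 394.83 202.83
  net tip [([0.3686, 0.3293, 0.0236], 0.71), ([0.5102, -0.1345, 0.1682], 0.45)]
side port pred px [323.2 282. ] tip pred [323.8 280.6] yellow 11
  row 271 u 324.5 n 2;  row 272 u 324.5 n 2;  row 273 u 324.5 n 2;  row 274 u 324.5 n 2;  row 275 u 324.5 n 2;  row 276 u 324.0 n 1;
  red px 0 None None
  net tip [([0.3662, 0.327, 0.0174], 0.88), ([0.5244, -0.142, 0.1742], 0.82)]
g4 port top [394.79 202.73] [394.56 202.98] [[ 0.5211 -0.1393  0.028 ]]
g4 port side [323.86 281.52] [323.25 281.96] [[ 0.5222 -0.1358  0.028 ]]
[ 0.52153525 -0.13791127  0.20182749] [ 0.0016 -0.0004 -0.0007 -0.0011 -0.0008 -0.0008  0.0002] [-0.04330996 -0.96652739 -0.85706287] 0.27373164933665595
side [323.78910872 280.57132971]
   277 320 [3, 5, 12, 23, 31, 21, 11, 2, -18] [2, 2, 4, 8, 10, 8, 4, -5, -28]
   278 320 [4, 6, 9, 15, 21, 16, 10, 6, -7] [2, 3, 4, 6, 8, 7, 4, 1, -15]
   27
[... 507 characters left out ...]
 1] [-67, -85, -80, -55, -33, -10, 2, 3, 2]
   199 391 [-19, -12, -4, 4, 17, 44, 41, 12, -1] [-29, -19, -12, -3, 2, 9, 9, 5, 1]
   200 391 [0, 0, 2, 4, 20, 50, 38, 6, 0] [3, 4, 8, 19, 12, 13, 10, 3, 0]
   201 391 [0, 0, -3, 1, 26, 49, 35, 4, -3] [0, 0, 4, 34, 28, 15, 6, 1, 0]
   202 391 [0, -3, -2, 2, 30, 30, 15, -1, 0] [0, -1, 13, 52, 48, 32, 5, -1, 0]
   203 391 [-2, -2, -6, -1, 7, 3, 0, 0, 0] [-1, 0, 29, 62, 78, 54, 8, 0, 0]
   204 391 [-1, -4, -2, -2, 0, -1, 2, 3, 1] [-1, -1, 4, 38, 44, 35, 10, 1, 0]
   205 391 [-3, -3, -3, -2, -1, 4, 8, 10, 5] [0, -1, -1, 1, 5, 4, 7, 2, 3]
rack mean diff 51.9 max 177
bottle_a mean diff 2.2 max 4
bottle_b mean diff 2.4 max 5
orange mean diff 91.8 max 107
```

Tip and port now line up in both views. The rack and orange-pipette differences are probably the arm blocking the side view, so I'll check them from the top camera.

```bash
python3 - <<'E'
from h import *
for A,B in(("top0","g10_top"),("side0","g4_side"),("side0","g7_side"),("side0","g10_side")):
    c="top" if "top" in A else "side"; a=cv2.imread(f"pics/{A}.png").astype(int); b=cv2.imread(f"pics/{B}.png").astype(int)
    for n,P,r in(("rackL",[.536,.165,.05],14),("rackR",[.536,.09,.05],14),("rack_near",[.46,.127,.05],12),("orange",[.5346,.399,.245],5)):
        u,v=pix(c,P)[0].astype(int); d=abs(a-b)[v-r//2:v+r//2,u-r:u+r].max(2); print(B,n,d.mean().round(1),d.max())
p,D=eyes.camera("top"); vv,uu=np.mgrid[100:240,130:440]; uv=np.c_[uu.ravel(),vv.ravel()]; W=dep("top",uv,D); x,y,z=W.T
for n,s in(("rack",(z>.04)&(z<.06)&(y>.03)&(y<.18)&(x<.63)&(x>.42)),("orange",(z>.235)&(z<.26)&(y>.3)&(y<.42))):
    print(n,s.sum(),cv2.minAreaRect((W[s][:,:2]*1000).astype(np.float32)) if s.any() else 0)
E
```

```text
g10_top rackL 2.9 10
g10_top rackR 2.7 12
g10_top rack_near 2.6 12
g10_top orange 2.7 9
g4_side rackL 33.3 36
g4_side rackR 34.0 36
g4_side rack_near 30.5 36
g4_side orange 30.4 35
g7_side rackL 30.1 173
g7_side rackR 37.9 175
g7_side rack_near 1.8 3
g7_side orange 9.3 47
g10_side rackL 71.2 177
g10_side rackR 50.5 172
g10_side rack_near 2.3 5
g10_side orange 61.4 118
rack 2523 ((536.3370361328125, 127.44346618652344), (179.4774627685547, 96.17796325683594), 0.18552590906620026)
orange 128 ((534.8504028320312, 397.6515197753906), (27.104087829589844, 21.580110549926758), 2.3451833724975586)
```

The rack and orange pipette have not moved; the differences in the side view were the arm in the way. I'm handing in.

```bash
python3 -c "
from workcell import ticket,monitor
print(monitor.get_obs()['position']); print(ticket.hand_in())"
```

```text
[ 0.52152093 -0.13791767  0.20180014]
the job is handed in; nothing more can be done
None
```

I slid the rightmost cassette into the reader until it hit the stop and let go. I then carried the blue pipette over the rack and handed in, still holding it upright over the sample port, about 24 s on the robot's clock.

- **Cassette:** the push met about 13 N with no further movement, and the later picture showed the port where it should be with the cassette home.
- **Pipette tip:** it lines up with the port to within about 1 mm in both cameras. Its height works out at about 5 mm above the rim. That comes from the arm's pose and the tip's 30 mm start height, and the pictures agree only to 1–2 mm. The arm was at rest, with no contact force on the tool.
- **Other things:** comparing first and last pictures, the rack and orange pipette (top camera) and both bottles (side camera) had not moved. The side view disagreed for the rack and orange pipette, because the arm and the carried pipette were in front of them.
- **Network detector:** it did not find the tip reliably, so I did not use it for the final placing.

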